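Take the bottle stop out of the T-slot rail for washing

TASK

The long saddle-topped bottle stop has to come off the bottle rail to be washed: slide it along the T-slot, away from the clamp that is screwed tight beside it, until its whole foot is in the open window at the rail's end, and lift it out. Set it down, without dropping it, upright on its foot in the middle of the rubber mat in the tray. Leave the bottle, the flask and the spare clamp in the tray where they stand.

Things in the scene. Friction and masses are not known exactly. Their poses are not given: they have to be found in the camera images.
- rail: Fixed dark steel bottle rail, 480 mm long (its y, about sideways to the robot) x 90 wide (its x), top face at z = 29. Origin: centre of its underside. A T-slot runs along y at x = 0: floor at z = 12, 50 wide inside; for |y| < 120 two lips (z 23 to 29, gap 26) hold a T-foot down. At both ends (|y| 120 to 230) the lips are missing, then an end plate.
- rail_left (a point): Middle (rail y = +175 mm), at the top face (29 mm up), of the open window at the rail's +y end: 50 mm wide, 110 long, no lips, no rods over it. A foot wholly in it can be lifted straight up: the stop's centre must be 165 to 185 mm from the rail's origin along y. Rail axes.
- rail_right (a point): The same middle of the open window at the rail's -y end (rail y = -175 mm).
- rail_rods (a point): Point over the rail's middle, 61 mm up, half-way between the guide rods: each side two rods (radius 4 mm) at rail x = +-36, z = 50 and 72 (top at 76), over |y| < 120, on posts. The channel between them is 64 mm wide: too narrow for fingers beside the stop, but shut fingers fit in it before or behind the stop, down to the rail's top face.
- stop_mid (a point): Centre of the loose saddle stop, half-way up (44 mm up in the rail). Axes as the rail. T-foot 44 (x) x 90 (y) x 8 mm, neck 20 wide, above it a white plastic body 40 (x) x 90 (y), from 31 to 76 mm up in the rail, with a groove 20 wide, 15 deep along its top and flat ends to push on. Starts under the lips, 55 to 75 mm to one side of the rail's middle.
- stop: The same stop; origin at the centre of its foot's underside (32 mm below its centre; the body begins 19 mm and ends 64 mm above it). 0.3 to 0.6 kg; slides along the slot with a few newtons, has about 3 mm play, stays where it is left.
- clamp_mid (a point): Centre (42 mm up) of the block of the low clamp in the rail, 30 (y) x 40 mm, with a round black hand knob (radius 17, top at 73 mm up). Screwed tight: it cannot move. It is on the other side of the rail's middle from the stop and bars that way; at least 50 mm are free between the two.
- mat_mid (a point): Centre of the top (7 mm up) of the black rubber mat, 100 (x) x 104 (y) x 3 mm, fixed in one half of the white tray. Axes as the tray. The stop stood on it has its centre 39 mm up.
- tray: Fixed white open tray beyond the rail, 124 (x) x 250 (y) mm outside, walls 4 thick and 24 high, floor 4 mm up. Origin: centre of its underside. The mat lies in one half (y about +-63), the spare clamp stands in the other.
- spare_mid (a point): Centre (30 mm above its foot) of the loose spare clamp standing in the tray's other half, like the clamp in the rail: 44 x 30 mm, 61 tall. Leave it.
- bottle_mid (a point): Centre of a loose stoppered sample bottle, 62 mm in diameter, 190 tall, standing on the bench beyond one end of the rail. Leave it.
- flask_mid (a point): Loose stoppered conical flask, foot 76 mm in diameter, 145 tall, on the bench beyond the rail's other end; the point is on its axis, 70 mm up. Leave it.
Mind the look-alikes: they are no part of the job. What is meant by the stop is not purple, and is the smaller of those in its own colour.

How it is judged (in metres and radians):
On the way, in this order (a step that is already met when the one before it is completed fails the run):
1. the stop has been slid along the slot until its whole foot is in an open window, still down in the slot ((y of stop_mid in the frame of rail above 0.162 m or y of stop_mid in the frame of rail below -0.162 m) and z of stop_mid in the frame of rail below 0.05 m and x of stop_mid in the frame of rail between -0.008 and 0.008 m), for 0.1 s.
2. the stop is lifted out, its foot clear above the rail (height (world z) of stop_mid above 0.075 m), for 0.1 s.
3. the stop is set down on the mat while still held by the fingers (horizontal distance between stop_mid and mat_mid below 0.03 m and height (world z) of stop_mid below 0.049 m and contact force between the fingers and stop above 0.5 N), for 0.05 s.
At the end, for the whole second after the job is handed in: The stop stands upright (within 7 degrees) on its foot on the mat, its centre within 30 mm of the mat's centre seen from above, at rest (horizontal distance between stop_mid and mat_mid below 0.03 m and height (world z) of stop_mid between 0.033 and 0.045 m and angle between stop_mid's own z axis and vertical below 0.12 rad and linear speed of stop below 0.03 m/s); the robot touches nothing.
It fails at once if the bottle is shifted more than 25 mm or tipped (distance of bottle_mid from where it was at the start of the episode above 0.025 m or angle between bottle_mid's own z axis and vertical above 0.35 rad).
It fails at once if the flask is shifted more than 25 mm or tipped (distance of flask_mid from where it was at the start of the episode above 0.025 m or angle between flask_mid's own z axis and vertical above 0.35 rad).
It fails at once if the spare clamp is shifted more than 25 mm or tipped (distance of spare_mid from where it was at the start of the episode above 0.025 m or angle between spare_mid's own z axis and vertical above 0.35 rad).
It also fails if it takes over 58 s, if anything falls off the work surface, if the arm or the gripper's body presses on something with over 40 N, if the wrist force passes 120 N, or if a joint passes its speed limit or range.

ROBOT

A 6-joint arm with a two-finger parallel gripper is mounted at the origin on the work surface. World frame = base frame: x ahead of the robot, y to its left, z up, the work surface at z = 0. Lengths are in mm, angles in rad, forces in N, time in s.
With the tool pointing down it reaches from about 400 to 825 mm from the base axis. Payload 7 kg.
Tool frame: the origin (TCP) lies at the very end of the fingers, on their centre line; the grasp point (between the pads) lies 19 mm behind it; z points along the fingers, y is the direction in which the jaws open and shut (so a half turn about z gives the same grasp; the last joint's range is limited). The gripper opens to 88 mm and grips with 3 to 60 N. Pads are 19 mm wide; open, the fingers measure 130 mm over their backs; the gripper's body (78 mm by 193 mm) begins 47 mm behind the grasp point.
Start: joints at [1.624, 0.359, 0.012, 0, -1.224, -0.288], TCP at [157.048, 656.453, 226.561] pointing down, gripper open.
Joint ranges: [-3.07, 3.07], [-1.43, 2.12], [-1.02, 1.25], [-3.03, 1.67], [-3.05, -0], [-3.03, 3.03]. Speed limits (rad/s): [2.39, 2.39, 3.01, 3.14, 3.14, 3.14].

INTERFACE

Orientations are given as a unit quaternion [x, y, z, w].
In Python, from plant import bot gives the robot as it stands. Calls block until the motion is done:
- bot.move_ptp(position, orientation): joint-space move of the TCP to a pose.
- bot.line_to(position, velocity=150, ori=None): straight line of the TCP; ori=None keeps the orientation; velocity is the mean speed in mm/s.
- bot.move_joints(angles): joint-space move.
- bot.move_gripper(opening, force=None): finger opening in mm; force is the grip in N (None keeps the last); returns when the fingers have stopped.
- bot.pause(seconds).
- bot.solve_ik(position, orientation): joint angles nearest the present ones, or None.
- bot.read_state(): the state.
- bot.camera(name): name is "scene" or "top" or "wrist"; returns the picture (420x560x3 uint8, red, green, blue); there is no depth.
- bot.get_calibration(name): a dict with "fx", "fy", "cx", "cy" (pixels), "view" (4x4, takes a point from world to camera coordinates); the wrist camera has in their place "T_tool_cam" (4x4, takes a point from camera to tool coordinates, whose origin is the TCP and whose axes are the flange's). Camera axes: x right, y up, looking along -z (the intrinsics and any distortion apply to the point x, -y, -z); pixel columns grow to the right and rows downward; lengths in mm; the calibration is good to about 2 mm. A picture is of the moment at which its call begins: read the wrist's pose just before it. get_calibration takes no time and is no camera call.
A pose or a line that the arm cannot do raises bot.Unreachable and nothing moves.
- bot.close_job(): hands the job in, once; it reports no verdict.
The state is a dict: "t": time; "joint_pos": joint angles; "qvel": joint speeds; "tau": joint torques, N m; "tcp_pos": TCP position; "eef_rot": TCP orientation; "contact_force": force on the tool from outside, world axes, zero at the start; "moment": the same for the moment, N m; "width": finger opening in mm.
Only numpy, scipy, OpenCV 4.12 (cv2) and the standard library are available. Lean on these libraries where they do the work, as an engineer would, in place of code of your own. Each camera call takes 0.05 s, during which the arm holds its last target.

## Working session

There is one attempt and no reset: what is moved stays moved. The work goes in short steps, each a Python script; the robot and the scene stay as the last script left them, time stands still between calls to the robot, and variables do not carry over. Pictures are saved under pics/ and viewed, and the job is handed in when it is done.

```bash
ls; mkdir -p pics; python3 - <<'E'
from plant import bot
import cv2
for n in ["scene","top","wrist"]:
    im=bot.camera(n); cv2.imwrite(f"pics/{n}0.png",im[:,:,::-1])
    print(n,bot.get_calibration(n))
print(bot.read_state())
E
```

```text
pics
scene {'fx': 420.9558245555231, 'fy': 420.9558245555231, 'cx': 284.08533254170646, 'cy': 207.35684661225844, 'view': array([[ 6.96245713e-01,  7.17470444e-01,  2.18648074e-02,
        -3.78535688e+02],
       [-4.01190094e-01,  3.63701750e-01,  8.40694681e-01,
         1.30581625e+02],
       [ 5.95221317e-01, -5.94102011e-01,  5.41067819e-01,
        -1.31185897e+03],
       [ 0.00000000e+00,  0.00000000e+00,  0.00000000e+00,
         1.00000000e+00]])}
top {'fx': 533.6400953125097, 'fy': 533.6400953125097, 'cx': 267.53042167934274, 'cy': 207.24491363725858, 'view': array([[ 7.03124605e-03, -9.99810261e-01, -1.81660062e-02,
         2.74166557e+01],
       [ 9.82776844e-01,  3.55443035e-03,  1.84762122e-01,
        -5.16148054e+02],
       [-1.84662496e-01, -1.91522382e-02,  9.82615364e-01,
        -1.23741370e+03],
       [ 0.00000000e+00,  0.00000000e+00,  0.00000000e+00,
         1.00000000e+00]])}
wrist {'fx': 318.57508463231727, 'fy': 318.57508463231727, 'cx': 275.82018203132594, 'cy': 211.06352550013057, 'T_tool_cam': array([[-1.61691724e-04,  9.52136781e-01,  3.05672249e
[... 278 characters left out ...]
0e+00]])}
{'t': 0.15, 'joint_pos': array([ 1.62407454e+00,  3.59259291e-01,  1.12726540e-02, -2.68438676e-04,
       -1.22408473e+00, -2.88077244e-01]), 'qvel': array([-1.69250769e-04, -9.48175404e-04,  3.55052853e-03,  5.13979598e-04,
        3.04142135e-05,  6.97391124e-05]), 'tau': array([-6.49464728e-04, -5.83275568e+01,  2.93290937e+01,  7.00125530e+00,
        8.85209389e-03, -1.08664540e-04]), 'tcp_pos': array([156.98721629, 656.11490496, 225.81297483]), 'eef_rot': array([ 9.93111026e-01, -1.17175374e-01, -1.60868414e-05,  6.49692505e-04]), 'contact_force': array([0.44164421, 0.1092577 , 0.15848055]), 'moment': array([ 0.04569287, -0.0089461 ,  0.05833768]), 'width': 87.7459783315604}
```

View pics/scene0.png

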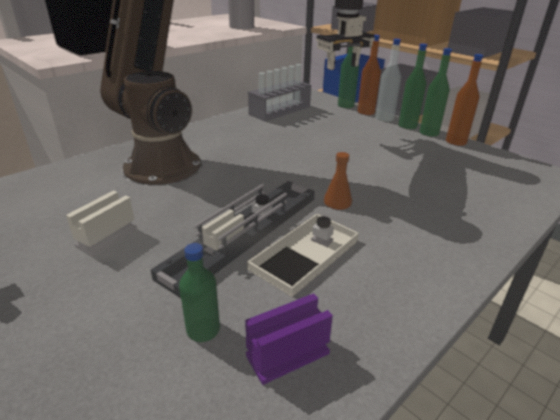

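View pics/top0.png

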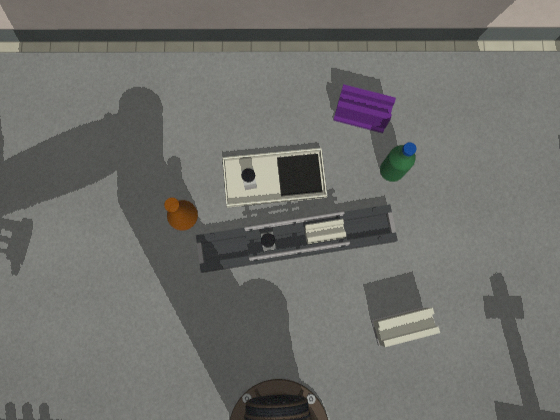

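View pics/wrist0.png

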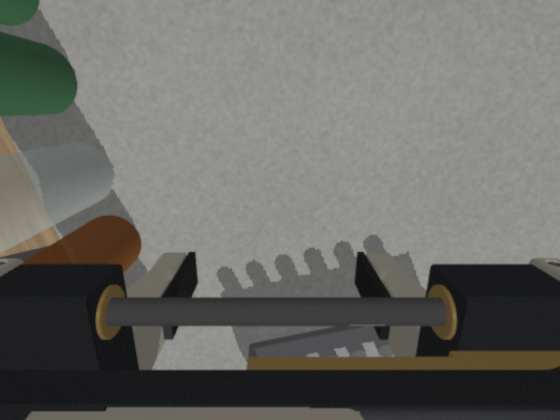

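```bash
python3 - <<'E'
import cv2
im=cv2.imread("pics/top0.png")
c=im[140:280,190:420]; c=cv2.resize(c,None,fx=3.47,fy=3.47,interpolation=cv2.INTER_CUBIC); c=cv2.convertScaleAbs(c,alpha=1.6)
for i in range(190,420,20): cv2.putText(c,str(i),(int((i-190)*3.47),10),0,.35,(0,0,255)); cv2.line(c,(int((i-190)*3.47),12),(int((i-190)*3.47),18),(0,0,255))
for i in range(140,280,20): cv2.putText(c,str(i),(0,int((i-140)*3.47)+4),0,.35,(0,0,255))
cv2.imwrite("pics/top0c.png",c)
E
```

```text
(no output)
```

View pics/top0c.png

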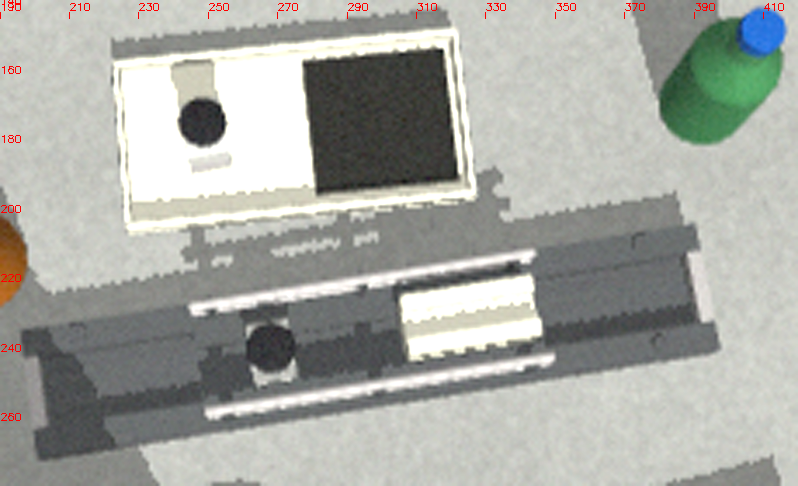

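```bash
cat > h.py <<'E'
import numpy as np
from plant import bot
from scipy.spatial.transform import Rotation as R
def ray(name,uv,z):
    c=bot.get_calibration(name); V=c["view"]
    d=np.array([(uv[0]-c["cx"])/c["fx"],-(uv[1]-c["cy"])/c["fy"],-1.])
    Rm=V[:3,:3]; o=-Rm.T@V[:3,3]; w=Rm.T@d
    return (o+w*(z-o[2])/w[2])[:2]
def rect(P,dx,dy):
    # P corners in order (+x,+y),(+x,-y),(-x,-y),(-x,+y)
    M=np.array([[dx,dy],[dx,-dy],[-dx,-dy],[-dx,dy]])/2
    P=np.array(P);c=P.mean(0);H=M.T@(P-c);th=np.arctan2(H[0,1]-H[1,0],H[0,0]+H[1,1])
    Rm=np.array([[np.cos(th),-np.sin(th)],[np.sin(th),np.cos(th)]])
    return c,th,(P-c)@Rm
def quat(th): # tool down, yaw: tool y axis along world dir th
    y=np.array([np.cos(th),np.sin(th),0]);z=np.array([0,0,-1.]);x=np.cross(y,z)
    return R.from_matrix(np.c_[x,y,z]).as_quat()
E
python3 - <<'E'
from h import *
np.set_printoptions(precision=3,suppress=True)
def f(cs,z,dx,dy,n):
    P=[ray("top",(a/3.47+190,b/3.47+140),z) for a,b in cs]
    print(n,*rect(P,dx,dy))
f([(22,329),(694,225),(720,350),(38,460)],29,90,480,"rail")
f([(113,60),(457,28),(475,197),(128,233)],24,124,250,"tray")
f([(303,60),(442,50),(460,180),(315,193)],7,100,104,"mat")
f([(400,290),(531,275),(543,336),(410,361)],76,40,90,"stop")
s=bot.read_state(); print(R.from_quat(s['eef_rot']).as_matrix())
E
```

```text
rail [443.935 -39.729] 0.16225300329825162 [[  46.064  238.42 ]
 [  44.769 -238.683]
 [ -44.72  -239.085]
 [ -46.114  239.348]]
tray [596.746  13.91 ] 0.10232897211856272 [[  63.721  124.378]
 [  62.616 -124.882]
 [ -62.366 -123.39 ]
 [ -63.971  123.895]]
mat [607.397 -48.814] 0.09551496515946413 [[ 50.281  51.345]
 [ 48.32  -50.274]
 [-49.35  -52.914]
 [-49.251  51.843]]
stop [ 455.173 -106.552] 0.15495488295891058 [[ 24.202  44.368]
 [ 21.049 -44.537]
 [-20.974 -45.296]
 [-24.277  45.465]]
[[ 0.973 -0.233 -0.   ]
 [-0.233 -0.973 -0.001]
 [ 0.     0.001 -1.   ]]
```

```bash
python3 - <<'E'
from h import *
np.set_printoptions(precision=1,suppress=True)
C=np.array([443.9,-39.7]);th=.162;Rm=np.array([[np.cos(th),-np.sin(th)],[np.sin(th),np.cos(th)]])
for n,p,z in [("knob",(270,347),73),("capC",(763,32),188),("spareknob",(203,121),65)]:
    w=ray("top",(p[0]/3.47+190,p[1]/3.47+140),z);print(n,w,Rm.T@(w-C))
# bottle lower silhouettes near base
for p in [(660,98),(670,125),(690,142),(705,143)]:
    w=ray("top",(p[0]/3.47+190,p[1]/3.47+140),0);print(w,Rm.T@(w-C))
w=ray("scene",(203,325),0);print('scene',w)
for y in(0,-175): 
  for z in (34,250):
    p=C+Rm@[0,y]; print(bot.solve_ik([*p,z],quat(th)),bot.solve_ik([*p,z],quat(th+np.pi)))
E
python3 - <<'E'
import cv2
im=cv2.imread("pics/scene0.png")[170:370,140:380]
cv2.imwrite("pics/s0c.png",cv2.convertScaleAbs(cv2.resize(im,None,fx=3,fy=3,interpolation=cv2.INTER_CUBIC),alpha=1.5))
E
```

```text
knob [433.5  28.5] [ 0.8 69. ]
capC [ 619.4 -281.6] [ 134.2 -267. ]
spareknob [592.   76.2] [164.8  90.5]
[ 626.4 -252.9] [ 145.7 -239.8]
[ 606.2 -259.5] [ 124.7 -243.1]
[ 593.5 -273.5] [ 110.  -254.9]
[ 592.8 -284.3] [ 107.5 -265.4]
scene [ 615.6 -279.1]
[ 0.4  0.2 -0.7  0.  -0.6  2.9] [ 0.4  0.2 -0.7  0.  -0.6 -0.2]
[ 0.4 -0.  -0.4  0.  -1.2  2.9] [ 0.4 -0.  -0.4  0.  -1.2 -0.2]
[-0.   0.3 -0.6  0.  -0.7 -2.9] [-0.   0.3 -0.6  0.  -0.7  0.2]
[-0.   0.1 -0.3  0.  -1.2 -2.9] [-0.   0.1 -0.3  0.  -1.2  0.2]
```

View pics/s0c.png

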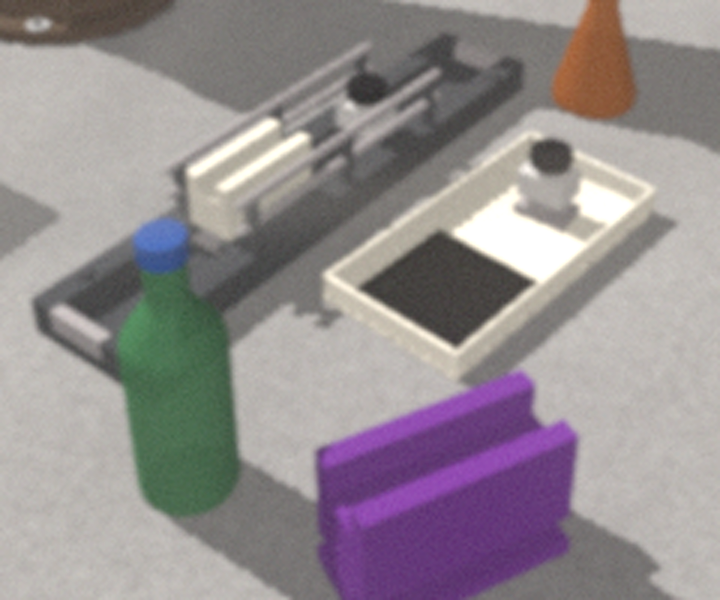

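```bash
cat >> h.py <<'E'
import cv2
C=np.array([443.9,-39.7]);TH=.162;RM=np.array([[np.cos(TH),-np.sin(TH)],[np.sin(TH),np.cos(TH)]])
def rp(x,y,z): return [*(C+RM@np.array([x,y])),z]
def wray(T,uv,z):
    c=bot.get_calibration("wrist");K=c["T_tool_cam"]
    d=np.array([(uv[0]-c["cx"])/c["fx"],-(uv[1]-c["cy"])/c["fy"],-1.])
    s=np.eye(4);s[:3,:3]=R.from_quat(T[1]).as_matrix();s[:3,3]=T[0];M=s@K
    w=M[:3,:3]@d;o=M[:3,3];return (o+w*(z-o[2])/w[2])[:2]
def snap(n,f):
    s=bot.read_state();im=bot.camera(n);cv2.imwrite(f"pics/{f}.png",im[:,:,::-1]);return s
Q=quat(TH+np.pi)
E
python3 - <<'E'
from h import *
np.set_printoptions(precision=2,suppress=True)
bot.move_gripper(0,20)
bot.move_ptp(rp(0,12,250),Q)
s=snap("wrist","w1");snap("top","t1");print(s)
E
```

```text
{'t': 4.2, 'joint_pos': array([ 0.39, -0.05, -0.43, -0.  , -1.19, -0.22]), 'qvel': array([ 0.,  0., -0.,  0., -0., -0.]), 'tau': array([ -0.19, -24.9 ,  28.94,   6.92,   0.01,  -0.  ]), 'tcp_pos': array([442.25, -27.32, 249.94]), 'eef_rot': array([ 0.76, -0.65, -0.  ,  0.  ]), 'contact_force': array([0.14, 0.38, 0.16]), 'moment': array([ 0.12, -0.06,  0.02]), 'width': 0.6180058207029999}
```

View pics/w1.png

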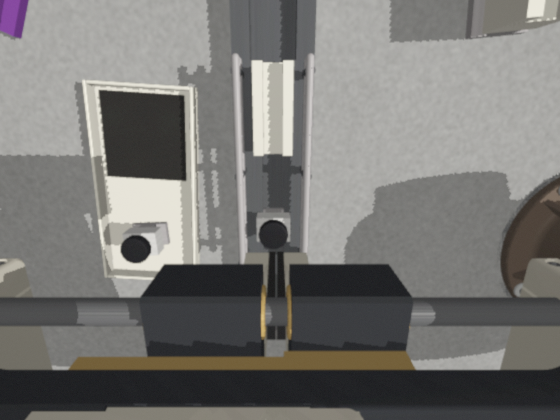

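View pics/t1.png

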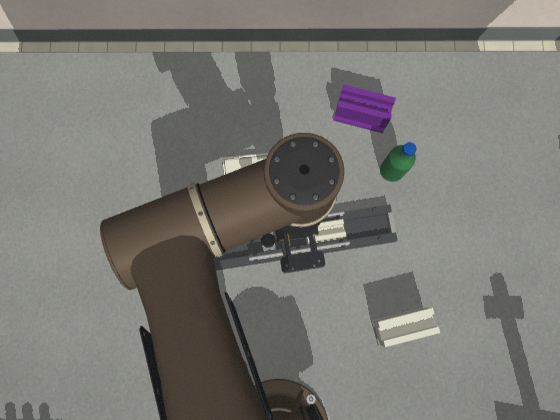

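```bash
python3 - <<'E'
from h import *
np.set_printoptions(precision=1,suppress=True)
s=bot.read_state();T=(s['tcp_pos'],s['eef_rot'])
for n,p,z in [("knob",(273,233),73),("sfl",(252,61),76),("sfr",(293,61),76),("snl",(252,156),76),("snr",(293,156),76),("rodL",(236,56),76),("rodR",(310,56),76),("matTL",(102,92),7),("matTR",(185,96),7),("matBR",(186,180),7),("matBL",(106,177),7)]:
    w=wray(T,p,z);print(n,w,RM.T@(w-C))
E
```

```text
knob [437.4  21.8] [ 3.5 61.7]
sfl [ 485.1 -149.1] [  23.  -114.6]
sfr [ 446.8 -155.4] [ -15.8 -114.7]
snl [472.6 -60.3] [ 25. -25.]
snr [430.8 -67.2] [-17.4 -25. ]
rodL [ 500.7 -150.9] [  38.1 -118.9]
rodR [ 431.7 -162.3] [ -31.8 -119. ]
matTL [661.  -95.6] [205.2 -90.2]
matTR [ 564.2 -107. ] [107.8 -85.8]
matBR [555.2  -6. ] [115.3  15.3]
matBL [656.2   6.6] [217.   11.5]
```

```bash
sed -i 's/C=np.array(\[443.9,-39.7\])/C=np.array([445.4,-39.7])/' h.py; python3 - <<'E'
from h import *
np.set_printoptions(precision=2,suppress=True)
bot.line_to(rp(0,8,120),200)
bot.line_to(rp(0,8,36),80)
print(bot.read_state()['contact_force'])
for y,v in [(-10,60),(-40,40),(-80,60),(-112,60),(-117,30)]:
    bot.line_to(rp(0,y,36),v);s=bot.read_state();print(y,s['t'],s['contact_force'],RM.T@(s['tcp_pos'][:2]-C))
snap("scene","s2");snap("wrist","w2");snap("top","t2")
E
cat > crop.py <<'E'
import cv2,sys
f,x0,y0,x1,y1,o=sys.argv[1:];x0,y0,x1,y1=map(int,(x0,y0,x1,y1))
im=cv2.imread(f"pics/{f}.png")[y0:y1,x0:x1];k=min(800/(x1-x0),600/(y1-y0))
cv2.imwrite(f"pics/{o}.png",cv2.convertScaleAbs(cv2.resize(im,None,fx=k,fy=k,interpolation=cv2.INTER_CUBIC),alpha=1.5));print(k)
E
python3 crop.py s2 140 170 380 350 s2c
```

```text
[ 0.42  0.48 -0.3 ]
-10 6.75 [-1.1   0.05 -0.36] [ -0.08 -10.5 ]
-40 7.65 [-0.24  0.02  0.19] [ -0.26 -40.18]
-80 8.4667 [ 0.01 -0.25 -0.34] [ -0.13 -80.24]
-112 9.15 [-0.45 -0.02  0.35] [  -0.19 -112.36]
-117 9.4667 [ 0.27  1.04 -0.48] [   0.05 -117.11]
3.3333333333333335
```

View pics/s2c.png

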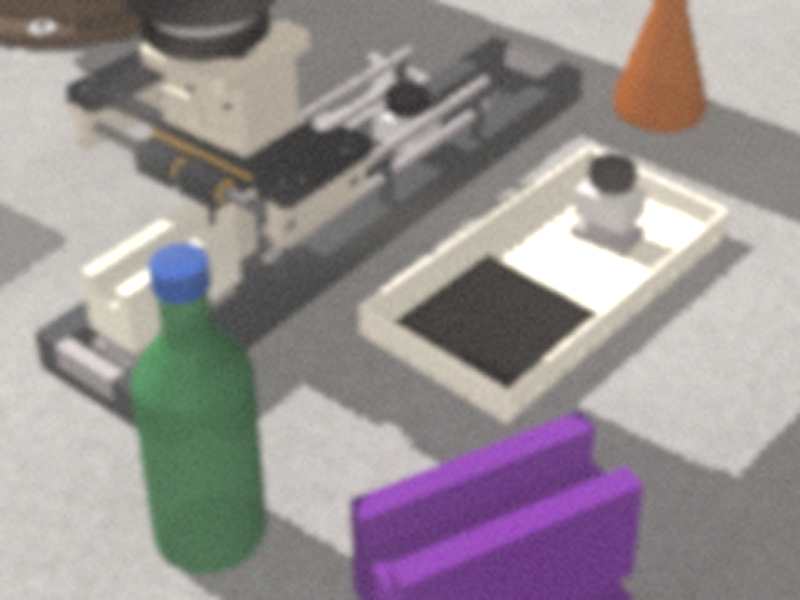

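View pics/w2.png

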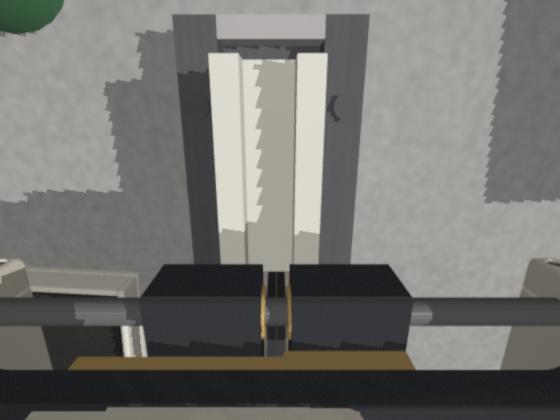

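```bash
python3 - <<'E'
from h import *
np.set_printoptions(precision=1,suppress=True)
s=bot.read_state();T=(s['tcp_pos'],s['eef_rot'])
for n,p,z in [("fl",(212,56),76),("fr",(326,56),76),("endL",(175,17),29),("endR",(368,17),29),("plateL",(219,40),29),("plateR",(325,40),29)]:
    w=wray(T,p,z);print(n,w,RM.T@(w-C))
E
python3 crop.py t2 300 190 420 280 t2c
```

```text
fl [ 501.6 -251.1] [  21.4 -217.7]
fr [ 464.  -257.2] [ -16.8 -217.7]
endL [ 529.3 -269.7] [  45.8 -240.5]
endR [ 443.  -283.8] [ -41.7 -240.5]
plateL [ 508.7 -263.6] [  26.3 -231.2]
plateR [ 460.3 -271.5] [ -22.7 -231.2]
6.666666666666667
```

View pics/t2c.png

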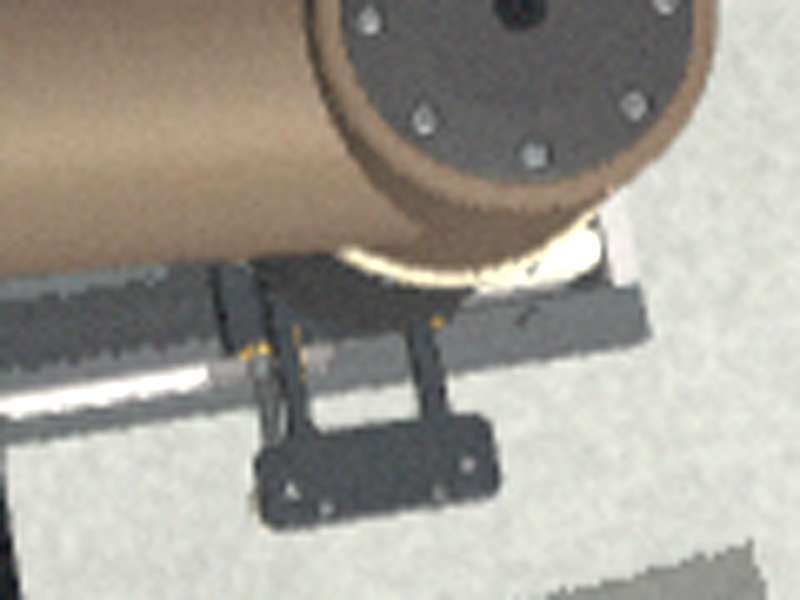

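```bash
python3 - <<'E'
from h import *
np.set_printoptions(precision=2,suppress=True)
bot.line_to(rp(0,-112,36),60)
bot.line_to(rp(0,-112,140),150)
bot.line_to(rp(0.5,-172,140),150)
bot.move_gripper(84,40)
bot.line_to(rp(0.5,-172,90),120)
bot.line_to(rp(0.5,-172,35),60)
print(bot.read_state()['contact_force'])
bot.move_gripper(0,40)
s=bot.read_state();print(s['t'],s['contact_force'],s['width'])
snap("scene","s3");snap("wrist","w3")
E
python3 crop.py s3 140 170 380 350 s3c
```

```text
[-0.01  0.47 -0.19]
15.0667 [ 2.26 -0.4   0.05] 39.55150444908775
3.3333333333333335
```

View pics/s3c.png

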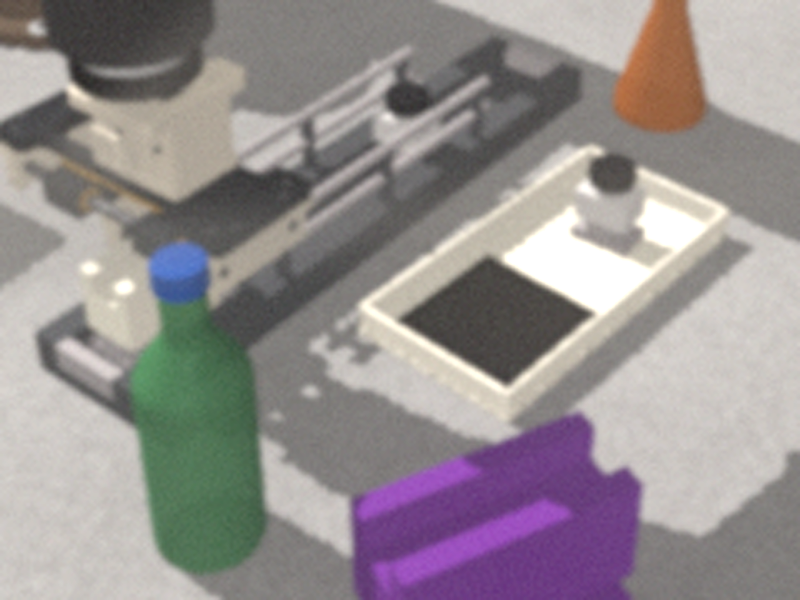

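View pics/w3.png

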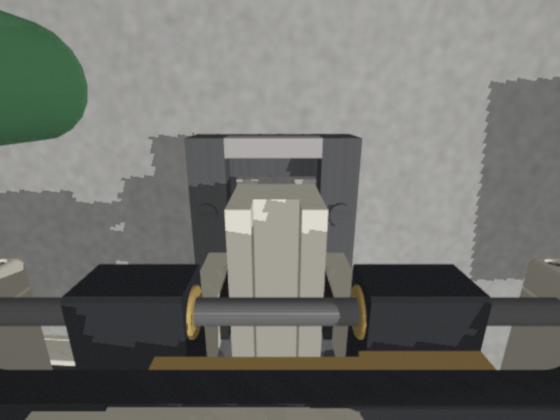

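```bash
python3 - <<'E'
from h import *
np.set_printoptions(precision=1,suppress=True)
s=bot.read_state();T=(s['tcp_pos'],s['eef_rot'])
for n,p,z in [("fl",(229,208),76),("fr",(324,210),76),("endL",(188,136),29),("endR",(358,136),29)]:
    w=wray(T,p,z);print(n,w,RM.T@(w-C))
E
```

```text
fl [ 499.4 -253.6] [  18.8 -219.8]
fr [ 463.4 -258.7] [ -17.5 -219. ]
endL [ 529.  -272.3] [  45. -243.]
endR [ 444.9 -286. ] [ -40.2 -243. ]
```

```bash
python3 - <<'E'
from h import *
np.set_printoptions(precision=2,suppress=True)
def st(n):
    s=bot.read_state();print(n,s['t'],s['contact_force'],s['width'],s['tcp_pos'])
bot.line_to(rp(0.5,-172,60),40);st('up')
bot.line_to(rp(0.5,-172,150),100);bot.pause(.2);st('up')
snap("scene","s4")
M=[606.,-49.3]
bot.line_to([*M,150],120,quat(.1+np.pi));st('over')
bot.line_to([*M,70],100);bot.pause(.2);st('low')
snap("scene","s5");snap("wrist","w5")
E
python3 crop.py s5 140 130 380 310 s5c; python3 crop.py s4 140 130 380 310 s4c
```

```text
up 15.9417 [-0.14 -0.02 -3.6 ] 39.645237827997256 [ 473.44 -209.34   59.94]
up 17.1917 [-0.49 -0.08 -3.25] 39.74871118769938 [ 473.31 -209.32  149.36]
over 19.125 [-0.26  0.53 -4.4 ] 40.117435628903976 [605.66 -49.77 150.1 ]
low 20.275 [-0.27  1.35 -3.36] 40.00353285632724 [606.42 -49.2   70.74]
3.3333333333333335
3.3333333333333335
```

View pics/s4c.png

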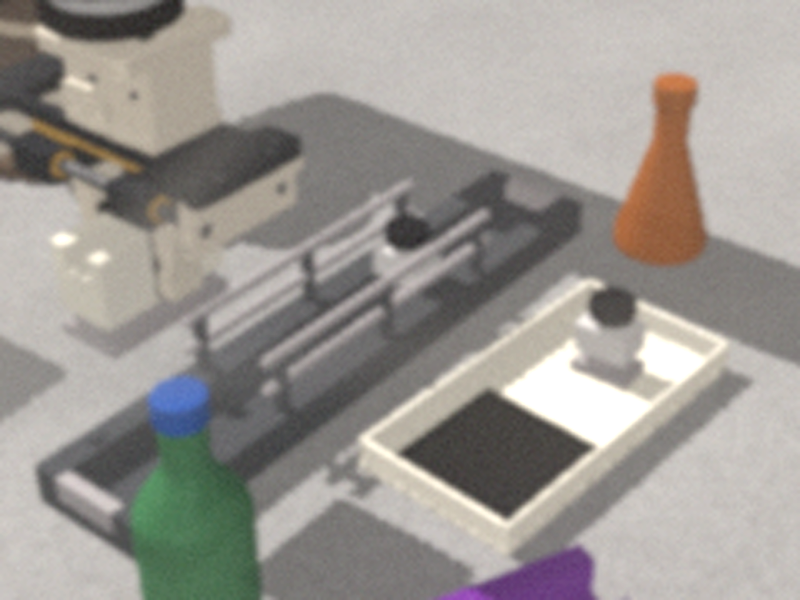

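View pics/s5c.png

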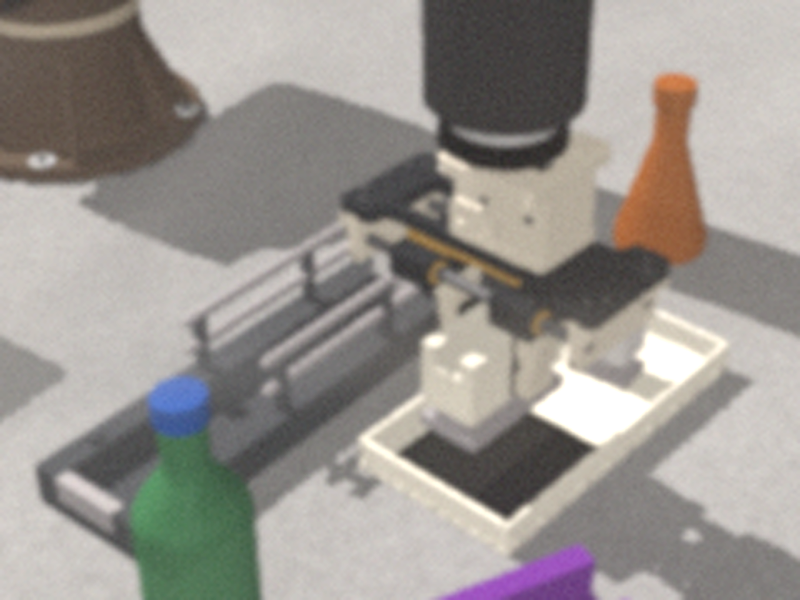

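View pics/w5.png

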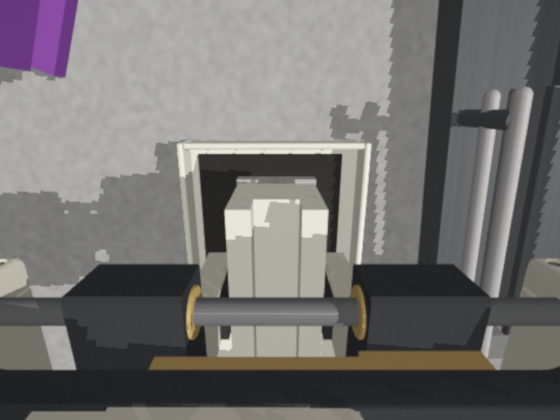

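```bash
python3 - <<'E'
from h import *
np.set_printoptions(precision=2,suppress=True)
M=[606.,-49.3]
bot.line_to([*M,38],60);bot.pause(.2)
f0=bot.read_state()['contact_force'][2];print(f0)
for z in np.arange(36,26,-.7):
    bot.line_to([*M,z],15);bot.pause(.1);s=bot.read_state();print(z,s['contact_force'],s['tcp_pos'][2])
    if s['contact_force'][2]>f0+3: break
bot.pause(.3);print(s['t'])
snap("scene","s6");snap("wrist","w6")
E
python3 crop.py s6 140 130 380 310 s6c
```

```text
-3.4629531809442557
36.0 [ 0.08  0.62 -2.96] 36.01956444549623
35.3 [ 0.09  0.1  -3.62] 35.317352769411265
34.599999999999994 [-1.09 -0.03 -3.67] 34.56231663569847
33.89999999999999 [ 1.47  0.1  -3.24] 33.90732440075078
33.19999999999999 [ 0.08  0.19 -2.93] 33.19007753328373
32.499999999999986 [ 0.35 -0.05 -4.03] 32.49336493095181
31.799999999999983 [-0.8   0.35 -2.94] 31.772131015348247
31.09999999999998 [ 0.84 -0.61 -3.73] 31.086040844977404
30.399999999999977 [-0.25 -0.04 -3.55] 30.379012523477208
29.699999999999974 [-1.69  0.41  3.83] 30.125727223450777
24.7917
3.3333333333333335
```

View pics/s6c.png

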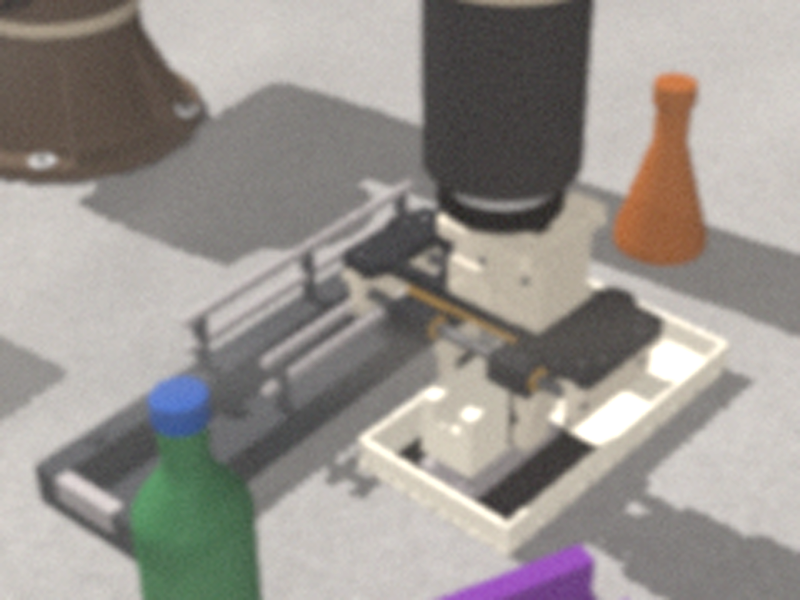

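View pics/w6.png

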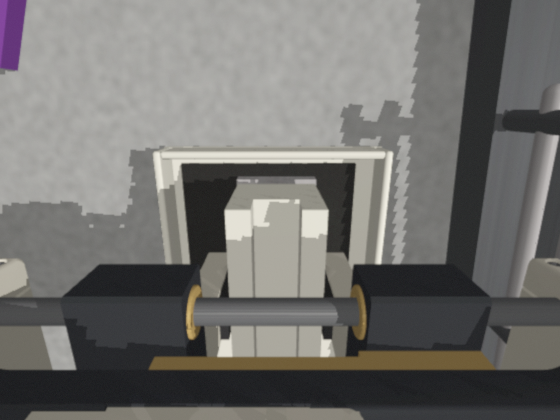

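```bash
python3 - <<'E'
from h import *
np.set_printoptions(precision=2,suppress=True)
M=[606.,-49.3]
bot.move_gripper(64);bot.pause(.2)
bot.line_to([*M,110],80);bot.line_to([*M,240],180)
bot.line_to([460,20,330],200)
bot.pause(.2)
s=snap("scene","s7");snap("top","t7");print(s['t'],s['contact_force'])
snap("wrist","w7")
E
python3 crop.py s7 140 130 380 310 s7c;python3 crop.py t7 190 90 430 270 t7c
```

```text
29.3417 [ 0.63 -0.82 -0.38]
3.3333333333333335
3.3333333333333335
```

View pics/s7c.png

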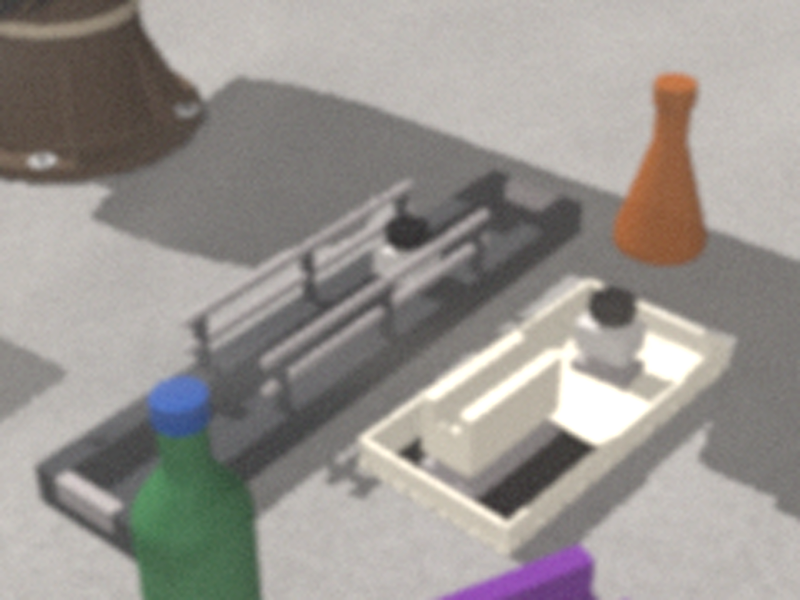

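View pics/t7c.png

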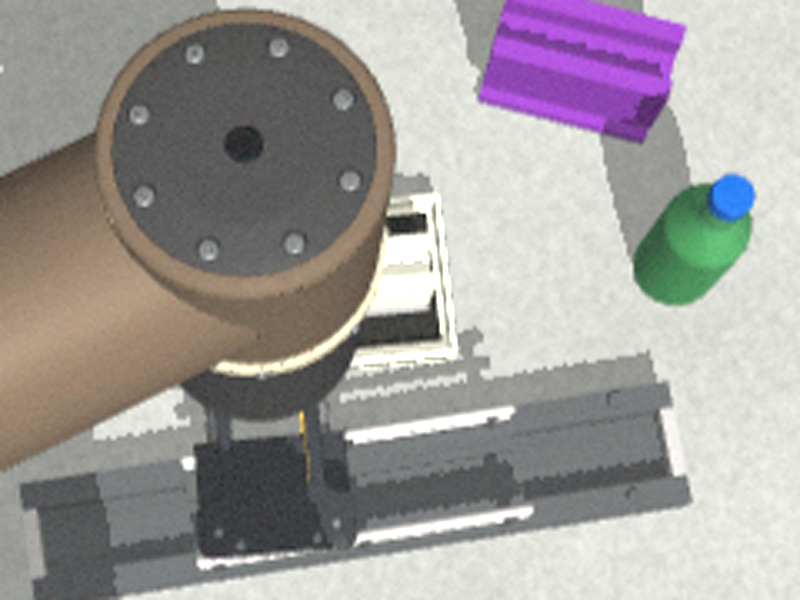

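View pics/w7.png

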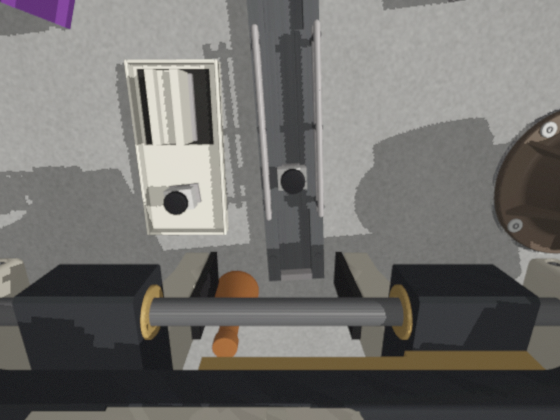

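```bash
python3 - <<'E'
from h import *
np.set_printoptions(precision=1,suppress=True)
s=bot.read_state();T=(s['tcp_pos'],s['eef_rot'])
print(np.mean([wray(T,p,71) for p in [(146,69),(183,68),(192,141),(151,142)]],0))
print(np.mean([wray(T,p,7) for p in [(137,69),(210,70),(213,144),(141,144)]],0))
bot.close_job()
E
```

```text
[601.7 -53.7]
[611.9 -50.7]
the job is handed in; nothing more can be done
```

I moved the stop from the rail to the mat and handed the job in at about 29 s of the 58 s allowed; the call gave no verdict.

- **Choice:** there were three candidates in the top picture. They were the white stop in the rail (325,231), a larger white one on the bench (408,327) and a purple one (364,108). I took the white one in the rail.
- **Slide:** I pushed it with shut fingers along the slot, away from the clamp. It reached rail y of about -172 mm, within the 165 to 185 mm needed.
- **Lift and placing:** I gripped it across its 40 mm width with 40 N and lifted it straight out. I lowered it onto the mat in small steps until contact, which came at a TCP height of 30.1 mm against 30 expected. Then I opened the fingers and backed away.

**Last checks:** the pictures show the stop upright on the mat. The bottle, flask and spare clamp look unmoved, and the wrist force is about zero.

**Disagreement:** the last wrist-camera estimate put the stop's centre about 10 mm from the mat's. I had expected it to be about 4 mm off. The top and wrist cameras also differed by about 4 mm in x on the rail and the mat, so I used the mean. Both figures are well inside the 30 mm limit.

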